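# Let the block-printing press down on its pawl winder

## Robot

A 6-joint arm with a two-finger parallel gripper is mounted at the origin on the work surface. World frame = base frame: x ahead of the robot, y to its left, z up, the work surface at z = 0. Lengths are in m, angles in degrees, forces in N, time in s.
With the tool pointing down it reaches from about 0.35 to 0.925 m from the base axis. Payload 6.4 kg.
Tool frame: the origin (TCP) lies midway between the tips of the shut fingers; the grasp point (between the pads) lies 19 mm behind it; z points along the fingers, x is the direction in which the jaws open and shut, and the axes are right-handed (so a half turn about z gives the same grasp; the last joint's range is limited). The gripper opens to 85 mm and grips with 20 to 120 N. Pads are 22 mm wide; open, the fingers measure 114 mm over their backs; the gripper's body (76 mm by 85 mm) begins 54 mm behind the grasp point. The pads swing forward as they close: fully open they stand 13 mm farther back than shut.
Start: joints at [-83.199, 14.043, 89.255, -0, 76.702, -9.975], TCP at [0.188, -0.622, 0.231] pointing down, gripper open.
Joint ranges: [-179.41, 179.41], [-58.25, 129.5], [7.25, 145.43], [-54.29, 234.29], [11.92, 165.04], [-157.13, 157.13]. Speed limits (degrees/s): [147.25, 147.25, 180, 180, 180, 180].

## Interface

Orientations are given as [roll, pitch, yaw] about the fixed x, y, z axes, in that order (R = Rz(yaw) Ry(pitch) Rx(roll)).
In Python, from station import manip gives the robot as it stands.
- The arm moves only by the tool drive_tool, never from a script. Its argument "increments" is a list of rows, each an object with "translation": the shift along the tool's x, y, z in units of 50 mm (1.0 is 50 mm), a list of three; "rot": the turn, a rotation vector about the tool's x, y, z in units of 8 degrees (1.0 is 8 degrees), a list of three; "jaw": the closure, from -1 (fully open) to 1 (shut). In form: [{"translation": [dx, dy, dz], "rot": [rx, ry, rz], "jaw": jaw}, ...]. A call has 1 to 8 rows; each row shifts and turns the commanded pose from where the row before left it, along the tool's axes as they then stand; what a row does not reach is not made up. A row lasts 1/10 s, in which the tool goes at most 50 mm and 8.59 degrees, less where a joint would pass 70% of its speed; a pose out of reach is approached as far as the arm can. A call is refused whole if a number of a shift passes 1 or a number of a turn 1, either way. A call with a gripper value outside its range is refused whole. The fingers move at their own pace and stop on an object; "newtons" is the grip in N (left out, the last holds). Time passes only in rows, so rows that do not move let the fingers close. It gives the time, the measured TCP pose, the force and the opening at its end, in the units of the state.
- manip.observe(): the state, without advancing time (a new reading comes with each control period).
- manip.capture(name): name is "scene" or "side" or "wrist"; returns (picture, depth): 480x640x3 uint8, blue, green, red; 480x640 float32, m along the optical axis (not along the pixel's ray), 0 where there is no reading.
- manip.camera_model(name): a dict with "intrinsics" (3x3 intrinsics, pixels), "xyz" and "orientation" of the camera in the world. Camera axes: x right, y up, looking along -z (the intrinsics and any distortion apply to the point x, -y, -z); pixel columns grow to the right and rows downward; lengths in m; the calibration is good to about 2 mm. A picture is of the moment at which its call begins: read the wrist's pose just before it. camera_model takes no time and is no camera call; for the wrist camera it gives the pose at the moment of the call.
- manip.job_done(): hands the job in, once; it reports no verdict.
The state is a dict: "t": time; "q": joint angles; "qd": joint speeds; "joint_torque": joint torques, N m; "position": TCP position; "tool_rot": TCP orientation; "wrist_force": force on the tool from outside, world axes, zero at the start; "torque": the same for the moment, N m; "opening": finger opening in m.
Only numpy, scipy, OpenCV 4.12 (cv2) and the standard library are available. Lean on these libraries where they do the work, as an engineer would, in place of code of your own. Each camera call takes 0.05 s, during which the arm holds its last target. There are 200 camera calls.

## Task

Let the raised platen of the little block-printing press down onto the inked block: push the red-knobbed release lever over to the left (as the robot sees it) until it stops, wind the crank forward (clockwise, seen from the crank) a little until the red pawl springs clear of the ratchet, then let the crank turn back slowly under the load, never letting it run away, until the platen rests on the block with just its own weight, without pressing, and let go. Keep off the platen and the block, and do not disturb the stamp or the paint bottles.

Things in the scene. Friction and masses are not known exactly. Their poses are not given: they have to be found in the camera images.
- crank_axis (a point): Point on the crank shaft's axis at the flat steel crank arm (10 mm thick), 150 mm above the table. Press frame: x along the shaft, from the crank (robot side) through the green column (50 mm deep, top at 185 mm) to the ratchet wheel; y to the press's left, the platen's side; z up. Grey base 20 mm high, x -25 to 155, y -120 to 220 mm in this frame. Press fixed.
- winder (a joint): Turn of the crank shaft (crank, ratchet wheel) in rad: 0 = start, on the pawl; growing = winding up, clockwise seen from the crank, handle from left over the top to right; a stop blocks it at 0.14. Platen rises 20 mm per rad; its packing starts 22 to 60 mm above the block, so lands between -1.1 and -3.0. With the pawl out the load pulls back with 3 to 9 N at the handle and runs away if let go.
- crank_handle: Round wooden crank handle, 24 mm diameter, 80 mm long, parallel to the shaft, circling it at 70 mm radius and spinning freely on its pin, so the fingers can stay upright. Origin on its axis, 52 mm out (press -x) from crank_axis, a good place to grip; it reaches 45 mm from there to the crank arm, 35 mm to its free end, towards the robot. Starts on the right side, from level to up at 50 degrees.
- release_lever (a joint): Release lever angle, rad: 0 = engaged (leaning to the press's right, its tail pin holding the pawl in), 1.1 = released (leaning left, end stop). Stays where it is put; 2 to 5 N at the knob, along its arc, move it. It only lets the pawl go, it does not pull it, so it can be put over while the load still traps the pawl.
- lever_knob (a point): Centre of the red ball knob (26 mm diameter) on the release lever (9 mm rod, 75 mm from pivot to knob centre), behind the column, 110 mm along press x from crank_axis. Pivot axis parallel to the shaft, 72 mm right of it, 200 mm above the table. Leans 0.60 rad right of upright when engaged, 0.50 rad left when released; knob centre 262 to 275 mm above the table.
- pawl (a joint): Red pawl angle, rad: about 0 = in the ratchet teeth, 0.40 = sprung clear. Sprung outwards; the lever's tail pin keeps it in. With the lever released it stays trapped by the load until the crank is wound forward a little (0.02 to 0.10 rad) to unload its tooth; then it springs out and stays out.
- platen: Moving part of the press, 1.3 to 2 kg, sliding only up and down: steel platen 110 x 105 x 12 mm with a dark weight on it (60 mm diameter, top 60 mm above the face) and its green arm, clamped on an upright toothed rack (top at 240 mm at the start). Origin at the height of the platen's underside, 135 mm to the right of the platen's centre.
- platen_face (a point): Centre of the steel platen's underside, at press y = +135 mm from the shaft axis. Under it is fixed a firm brown packing board (100 x 95 mm) that meets the block; it stands out 3 to 11 mm below this point, a different amount each time, not reported: the landing must be felt.
- block: Wooden printing block with a blue inked face lying loose on the press bed under the platen: 90 x 80 mm, 28 mm high, 0.16 kg, origin at the centre of its underside, which lies 30 mm above the table.
- stamp: Bystander: small dark wooden hand stamp with an upright handle, foot 45 x 45 mm, 88 mm high, origin under its foot; stands to the left of the press.
- blue_bottle: Bystander: blue paint bottle, 60 mm diameter, 150 mm high, origin under its foot; stands to the right of the press.
- red_bottle: Bystander: red paint bottle, 56 mm diameter, 140 mm high, origin under its foot; stands to the right of the press.
Things that resemble listed ones, but are neither listed nor needed, are in the scene too. Of the things like the block, leave any that is green or orange; of the rest the larger one is meant.

How it is judged (in metres and radians):
On the way, in this order (a step that is already met when the one before it is completed fails the run):
1. the release lever is put over to the left while the pawl is still in (value of joint release_lever above 0.85 rad and value of joint pawl below 0.1 rad), for 0.2 s.
2. the pawl is sprung clear with the fingers on the crank handle (value of joint pawl above 0.3 rad and contact force between the fingers and crank_handle above 1 N), for 0.2 s.
3. the platen is let down onto the block (contact force between platen and block above 4 N), for 0.2 s.
At the end, for the whole second after the job is handed in: Platen at rest on the block (over 8 N bearing on it, under 5 mm/s), lever over left (above 0.85 rad), pawl clear (above 0.3 rad); block moved under 12 mm; stamp and bottles upright (tilt under 0.2 rad) and moved under 30 mm (contact force between platen and block above 8 N and value of joint release_lever above 0.85 rad and value of joint pawl above 0.3 rad and linear speed of platen below 0.005 m/s and distance of block from where it was at the start of the episode below 0.012 m and distance of each of stamp, blue_bottle, red_bottle from where it was at the start of the episode below 0.03 m and angle between each of stamp, blue_bottle, red_bottle's own z axis and vertical below 0.2 rad); the robot touches nothing.
It fails at once if the crank runs back faster than 2 rad/s (velocity of joint winder below -2 rad/s).
It fails at once if the platen presses on the block with more than 45 N (contact force between platen and block above 45 N).
It fails at once if the robot pushes on the platen with more than 3 N (contact force between any of the fingers, the arm and platen above 3 N).
It fails at once if the robot pushes on the block (contact force between any of the fingers, the arm and block above 3 N).
It fails at once if a bystander is shoved more than 50 mm (distance of any of stamp, blue_bottle, red_bottle from where it was at the start of the episode above 0.05 m).
It also fails if it takes over 62 s, if anything falls off the work surface, if the arm or the gripper's body presses on something with over 40 N, if the wrist force passes 120 N, or if a joint passes its speed limit or range.

## Working session

There is one attempt and no reset: what is moved stays moved. The work goes in short steps, Python scripts to look and compute and a tool call to move; the robot and the scene stay as the last step left them, time stands still between calls to the robot, and variables do not carry over. Pictures are saved under pics/ and viewed, about 8 in all and at most 12, crops included, and the job is handed in when it is done.

Besides the shell and the picture viewer there is one more tool, called after ">>>" as name(argument=value, ...) on one line, values as JSON. drive_tool: Moves the arm, as the interface text tells. Its arguments: {"type":"object","properties":{"increments":{"type":"array"},"newtons":{"type":"number"}},"required":["increments"]}

```bash
mkdir -p pics; cat > h.py <<'E'
import numpy as np, cv2
from scipy.spatial.transform import Rotation as R
from station import manip
def cap(n):
    m=manip.camera_model(n); p,d=manip.capture(n); return p,d,m
def rot(m): 
    o=np.array(m["orientation"],float)
    return o if o.shape==(3,3) else R.from_euler('xyz',o,degrees=True).as_matrix()
def pts(d,m):
    K=np.array(m["intrinsics"]); v,u=np.mgrid[0:480,0:640]
    c=np.stack([(u-K[0,2])/K[0,0]*d,-(v-K[1,2])/K[1,1]*d,-d],-1)
    return c@rot(m).T+np.array(m["xyz"])
E
python3 - <<'E'
from h import *
s=manip.observe(); print(s)
for n in("scene","side"):
    p,d,m=cap(n); print(n,m); cv2.imwrite(f"pics/{n}.png",p); np.savez(f"{n}.npz",p=p,d=d,P=pts(d,m))
E
```

```text
{'t': 0.0, 'q': array([-8.31977090e+01,  1.40851234e+01,  8.93272130e+01, -9.61382057e-04,
        7.67015862e+01, -9.97456673e+00]), 'qd': array([ 0.04086456,  0.03333062, -0.0091214 , -0.05397711, -0.0744044 ,
       -0.08630275]), 'joint_torque': array([-1.37286133e-03, -4.29512751e+01, -3.26123929e+01, -2.04295793e-04,
        5.38109016e-03, -1.13168005e-05]), 'position': array([ 0.18755858, -0.6217509 ,  0.23014752]), 'tool_rot': array([-1.79981188e+02,  1.12362571e-01, -7.32229017e+01]), 'wrist_force': array([ 0.40080948,  0.01860355, -0.14649831]), 'torque': array([ 0.04578515, -0.04794791,  0.01855156]), 'opening': 0.0852014523863374}
scene {'intrinsics': array([[585.88758594,   0.        , 320.22767086],
       [  0.        , 585.88758594, 226.82085366],
       [  0.        ,   0.        ,   1.        ]]), 'xyz': array([ 1.01960012, -0.43207974,  1.02252421]), 'orientation': array([37.4144865 , -0.96400104, 45.46163931])}
side {'intrinsics': array([[558.93550514,   0.        , 313.44180102],
       [  0.        , 558.93550514, 251.59335837],
       [  0.        ,   0.        ,   1.        ]]), 'xyz': array([-0.0758645 ,  0.81873222,  0.72959397]), 'orientation': array([  60.83529606,    0.76839696, -139.80163078])}
```

View pics/scene.png

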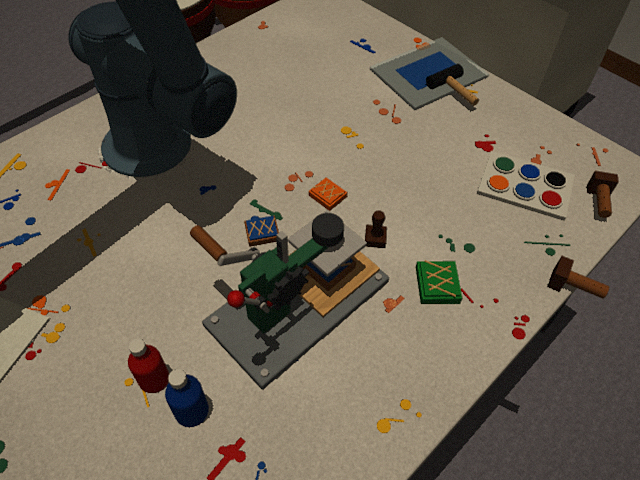

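View pics/side.png

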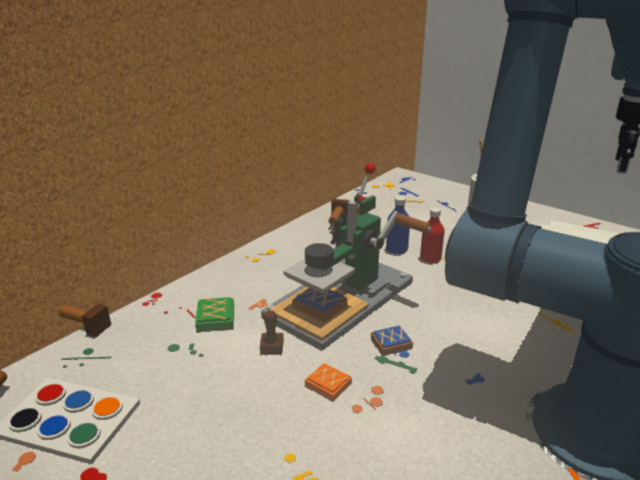

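The scene view shows the press at about (300,280), with the red knob at (236,298) and the wooden crank handle at (207,243). The bottles are at (148,367) and (187,400), the stamp at (376,230). In the side view the knob is at (370,168) and the handle at (408,222).

Lookalikes:
- **For the handle:** hammers at (463,90), (603,195), (580,285). The crank handle is the one on the press.
- **For the block:** small blue (262,228), orange (328,192), green (438,280). The larger blue one under the platen at (330,270) is meant.
- **For the knob:** the red bottle and the red pawl.

```bash
cat > m.py <<'E'
from h import *
S={n:np.load(n+".npz") for n in("scene","side")}
A=[]
for n,z in S.items():
    P=z['P'];p=z['p'].astype(int);hsv=cv2.cvtColor(z['p'],cv2.COLOR_BGR2HSV)
    m=(z['d']>0)&(abs(P[...,2]-.02)<.004)&(hsv[...,1]<70)&(P[...,0]>.25)&(P[...,0]<.95)&(P[...,1]>-.35)&(P[...,1]<.35)
    m=cv2.morphologyEx(m.astype(np.uint8),cv2.MORPH_OPEN,np.ones((3,3)))
    k,l,st,c=cv2.connectedComponentsWithStats(m); i=1+np.argmax(st[1:,4]); 
    Q=P[l==i]; print(n,"base px",st[i],Q.mean(0)); A.append(Q)
    # knob: red, high
    r=((hsv[...,0]<8)|(hsv[...,0]>172))&(hsv[...,1]>150)&(P[...,2]>.2)&(P[...,2]<.3)&(z['d']>0)
    v,u=np.nonzero(r); print("knob px",u.mean(),v.mean(),len(u),P[r].mean(0))
    h=(hsv[...,0]>5)&(hsv[...,0]<16)&(hsv[...,1]>110)&(P[...,2]>.12)&(P[...,2]<.25)&(P[...,0]>.3)&(P[...,0]<.8)&(abs(P[...,1])<.35)&(z['d']>0)
    k,l,st,c=cv2.connectedComponentsWithStats(h.astype(np.uint8))
    for i in range(1,k):
        if st[i,4]>40:
            Q=P[l==i]; print("wood",c[i],st[i,4],Q.mean(0).round(4)); w,V=np.linalg.eigh(np.cov(Q.T)); print("  axis",V[:,2].round(3),np.ptp((Q@V),axis=0))
    for nm,hh in(("red",r*0+(((hsv[...,0]<8)|(hsv[...,0]>172))&(hsv[...,1]>130)&(P[...,2]>.05)&(P[...,2]<.14))),("blue",(hsv[...,0]>100)&(hsv[...,0]<125)&(hsv[...,1]>150)&(P[...,2]>.05)&(P[...,2]<.15))):
        k,l,st,c=cv2.connectedComponentsWithStats(hh.astype(np.uint8))
        for i in range(1,k):
            if st[i,4]>100: print(nm,c[i],st[i,4],P[l==i].mean(0).round(3))
for Q in A+[np.vstack(A)]:
    (c,s,a)=cv2.minAreaRect(Q[:,:2].astype(np.float32)); print("rect",c,s,a)
E
python3 m.py
python3 - <<'E'
import cv2
p=cv2.imread('pics/scene.png')[190:400,120:400];q=cv2.imread('pics/side.png')[150:350,250:450]
cv2.imwrite('pics/c.png',cv2.hconcat([cv2.resize(p,(400,300)),cv2.resize(q,(300,300))]))
E
```

```text
scene base px [ 203  270  186  116 5524] [ 0.60986057 -0.11370349  0.02048919]
knob px 238.88111888111888 296.3706293706294 286 [ 0.62065627 -0.19256426  0.25818375]
wood [207.12952381 242.        ] 525 [ 0.469  -0.145   0.2002]
  axis [-1.     0.014  0.008] [0.01756634 0.02294553 0.08285807]
red [146.66065748 365.24284199] 943 [ 0.529 -0.338  0.089]
blue [326.44055944 272.17482517] 143 [0.593 0.028 0.058]
blue [185.72069597 398.48076923] 1092 [ 0.624 -0.327  0.095]
side base px [ 284  263  129   81 1581] [ 0.524421   -0.06594491  0.02094689]
knob px 368.14285714285717 172.75510204081633 98 [ 0.61772015 -0.18812885  0.25758391]
wood [412.00420168 221.4789916 ] 238 [ 0.4639 -0.136   0.1994]
  axis [-1.    -0.003 -0.008] [0.01462121 0.01974503 0.0787013 ]
red [434.10275689 234.05012531] 399 [ 0.502 -0.32   0.082]
rect (0.5815765261650085, -0.03735090792179108) (0.341434508562088, 0.1798909306526184) 88.61895751953125
rect (0.5481314063072205, -0.03639930486679077) (0.3440195322036743, 0.11982123553752899) 89.15708923339844
rect (0.5798313617706299, -0.03686569631099701) (0.3440195322036743, 0.18322806060314178) 89.15708923339844
```

View pics/c.png

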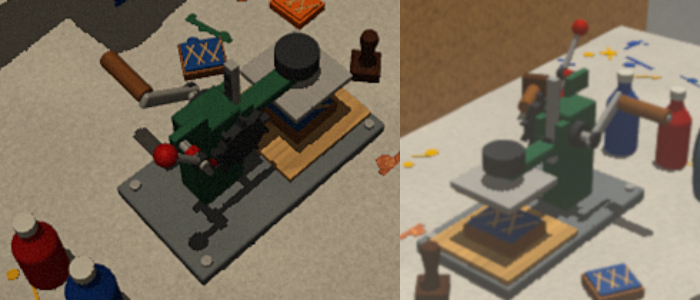

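The crop confirms the choice. The base rectangle fits 340 x 180 mm, giving a crank axis of about (0.515,-0.0855) and a press yaw of about -1°. The handle centre works out at about (0.463,-0.141,0.193), which is a radius of 70 mm and so consistent. I'll start moving, and recheck the knob blob meanwhile.

>>> drive_tool(increments=[{"translation": [0,0,-0.5],"rot": [0,0,0.75],"jaw": 1},{"translation": [0,0,-0.5],"rot": [0,0,0.75],"jaw": 1},{"translation": [0,0,-0.5],"rot": [0,0,0.75],"jaw": 1},{"translation": [-0.525,-0.613,0],"rot": [0,0,0],"jaw": 1},{"translation": [-0.525,-0.613,0],"rot": [0,0,0],"jaw": 1},{"translation": [-0.525,-0.613,0],"rot": [0,0,0],"jaw": 1},{"translation": [-0.525,-0.613,0],"rot": [0,0,0],"jaw": 1}])

```text
t: 0.8
position: [0.3133, -0.5187, 0.3057]
tool_rot: [180.0, 0.0, -91.2]
wrist_force: [-0.2, 0.3, -0.6]
opening: 0.0001
```

```bash
python3 - <<'E'
from h import *
rays=[]
for n in("scene","side"):
    z=np.load(n+".npz");P=z['P'];hsv=cv2.cvtColor(z['p'],cv2.COLOR_BGR2HSV)
    r=((hsv[...,0]<8)|(hsv[...,0]>172))&(hsv[...,1]>150)&(P[...,2]>.2)&(P[...,2]<.3)
    k,l,st,c=cv2.connectedComponentsWithStats(cv2.morphologyEx(r.astype(np.uint8),cv2.MORPH_OPEN,np.ones((3,3)))); 
    for i in range(1,k): print(n,c[i],st[i],P[l==i].mean(0))
    i=1+np.argmax(st[1:,4]); m=manip.camera_model(n);K=np.array(m["intrinsics"])
    (u,v),rad=cv2.minEnclosingCircle(np.argwhere(l==i)[:,::-1].astype(np.float32)); print(u,v,rad)
    d=rot(m)@np.array([(u-K[0,2])/K[0,0],-(v-K[1,2])/K[1,1],-1]); rays.append((np.array(m["xyz"]),d/np.linalg.norm(d)))
(a,d),(b,e)=rays
t=np.linalg.lstsq(np.stack([d,-e],1),b-a,rcond=None)[0]; print(a+t[0]*d,b+t[1]*e)
E
```

```text
scene [235.3876652  298.28193833] [227 291  17  16 227] [ 0.62608598 -0.20268967  0.2700319 ]
scene [254.07843137 294.82352941] [250 291   9   8  51] [ 0.61022909 -0.15868099  0.2095261 ]
235.5 298.1666564941406 8.579800605773926
side [369.7375 167.4125] [365 163  10  10  80] [ 0.618791   -0.19535628  0.26822827]
side [361. 198.] [360 197   3   3   9] [ 0.61148018 -0.15387342  0.2076263 ]
369.6206970214844 167.53448486328125 5.059932708740234
[ 0.62346437 -0.20094406  0.2650902 ] [ 0.62312164 -0.20122194  0.26518465]
```

Triangulated knob: (0.623,-0.201,0.265), which agrees with the press model.

>>> drive_tool(increments=[{"translation": [-0.65,-0.76,0],"rot": [0,0,0],"jaw": 1},{"translation": [-0.65,-0.76,0],"rot": [0,0,0],"jaw": 1},{"translation": [-0.65,-0.76,0],"rot": [0,0,0],"jaw": 1},{"translation": [-0.65,-0.76,0],"rot": [0,0,0],"jaw": 1},{"translation": [-0.65,-0.76,0],"rot": [0,0,0],"jaw": 1},{"translation": [-0.65,-0.76,0],"rot": [0,0,0],"jaw": 1},{"translation": [-0.65,-0.76,0],"rot": [0,0,0],"jaw": 1},{"translation": [-0.65,-0.76,0],"rot": [0,0,0],"jaw": 1}])

```text
t: 1.6
position: [0.6231, -0.2648, 0.3057]
tool_rot: [180.0, 0.0, -91.2]
wrist_force: [0.3, -0.1, 0.3]
opening: 0.0
```

>>> drive_tool(increments=[{"translation": [0,0,0.5],"rot": [0,0,0],"jaw": 1},{"translation": [0,0,0.5],"rot": [0,0,0],"jaw": 1},{"translation": [0,0,0.1],"rot": [0,0,0],"jaw": 1},{"translation": [-0.3,0,0],"rot": [0,0,0],"jaw": 1},{"translation": [-0.3,0,0],"rot": [0,0,0],"jaw": 1},{"translation": [-0.2,0,0],"rot": [0,0,0],"jaw": 1},{"translation": [-0.2,0,0],"rot": [0,0,0],"jaw": 1},{"translation": [-0.2,0,0],"rot": [0,0,0],"jaw": 1}])

```text
t: 2.4
position: [0.6251, -0.2115, 0.2598]
tool_rot: [-179.4, -0.9, -91.3]
wrist_force: [-1.9, -11.7, 13.0]
opening: 0.0
```

>>> drive_tool(increments=[{"translation": [-0.2,0,0],"rot": [0,0,0],"jaw": 1},{"translation": [-0.2,0,0],"rot": [0,0,0],"jaw": 1},{"translation": [-0.2,0,0],"rot": [0,0,0],"jaw": 1},{"translation": [-0.2,0,0],"rot": [0,0,0],"jaw": 1}])

```text
t: 2.8
position: [0.624, -0.1655, 0.2512]
tool_rot: [180.0, 0.0, -91.2]
wrist_force: [0.3, -2.5, 1.1]
opening: -0.0001
```

>>> drive_tool(increments=[{"translation": [-0.12,0,0],"rot": [0,0,0],"jaw": 1},{"translation": [-0.12,0,0],"rot": [0,0,0],"jaw": 1},{"translation": [-0.1,0,0],"rot": [0,0,0],"jaw": 1}])

```text
t: 3.1
position: [0.6237, -0.149, 0.2499]
tool_rot: [179.9, 0.0, -91.2]
wrist_force: [0.6, -3.1, -3.1]
opening: -0.0002
```

```bash
python3 - <<'E'
from h import *
s=manip.observe();print(s['position'],s['wrist_force'])
p,d,m=cap("scene"); q,_,_=cap("side")
cv2.imwrite("pics/k1.png",cv2.hconcat([cv2.resize(p[190:370,140:360],None,fx=1.8,fy=1.8),cv2.resize(q[120:300,290:480],(342,324))]))
E
```

```text
[ 0.62374705 -0.14897709  0.24986764] [ 0.57912909 -3.11610009 -3.09274786]
```

View pics/k1.png

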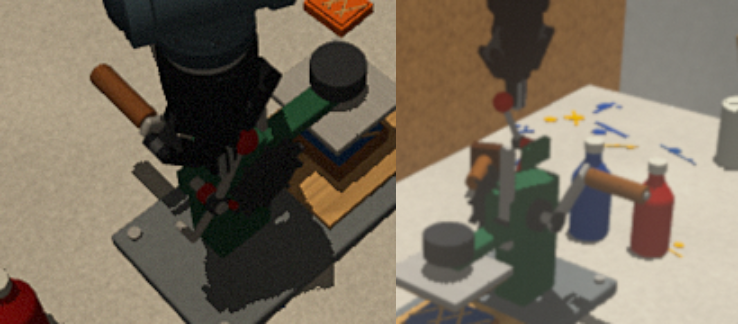

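The knob (247,143 in the left crop) is now over on the left, ahead of the fingers. I'll push on until the force rises at the stop.

>>> drive_tool(increments=[{"translation": [-0.1,0,0],"rot": [0,0,0],"jaw": 1},{"translation": [-0.1,0,0],"rot": [0,0,0],"jaw": 1}])

```text
t: 3.4
position: [0.6238, -0.1468, 0.2507]
tool_rot: [179.9, -0.9, -91.3]
wrist_force: [-1.6, -36.2, -9.2]
opening: -0.0001
```

Stop felt (36 N). I'll back off, rise, open, and go over the handle.

>>> drive_tool(increments=[{"translation": [0.5,0,0],"rot": [0,0,0],"jaw": 1},{"translation": [0,0,-0.7],"rot": [0,0,0],"jaw": 1},{"translation": [0,0,-0.7],"rot": [0,0,0],"jaw": -0.2},{"translation": [-0.13,0.84,0],"rot": [0,0,0],"jaw": -0.2},{"translation": [-0.13,0.84,0],"rot": [0,0,0],"jaw": -0.2},{"translation": [-0.13,0.84,0],"rot": [0,0,0],"jaw": -0.2},{"translation": [-0.13,0.84,0],"rot": [0,0,0],"jaw": -0.2}])

```text
t: 4.1
position: [0.4553, -0.1342, 0.3215]
tool_rot: [-180.0, 0.1, -91.2]
wrist_force: [0.4, -0.7, 0.8]
opening: 0.0515
```

```bash
python3 - <<'E'
from h import *
s=manip.observe();print(s['position'],s['wrist_force'],s['opening'])
p,d,m=cap("wrist"); print(m); cv2.imwrite("pics/w1.png",p); P=pts(d,m); np.savez("w1.npz",p=p,d=d,P=P)
hsv=cv2.cvtColor(p,cv2.COLOR_BGR2HSV)
h=(hsv[...,0]>5)&(hsv[...,0]<16)&(hsv[...,1]>110)&(P[...,2]>.12)&(P[...,2]<.25)&(P[...,0]>.4)&(P[...,0]<.53)
k,l,st,c=cv2.connectedComponentsWithStats(h.astype(np.uint8))
for i in range(1,k):
    if st[i,4]>150:
        Q=P[l==i]; print(c[i],st[i],Q.mean(0).round(4),Q.min(0).round(3),Q.max(0).round(3)); w,V=np.linalg.eigh(np.cov(Q.T)); print(V[:,2].round(3))
p2,d2,m2=cap("scene"); P=pts(d2,m2);hsv=cv2.cvtColor(p2,cv2.COLOR_BGR2HSV)
r=((hsv[...,0]<8)|(hsv[...,0]>172))&(hsv[...,1]>150)&(P[...,2]>.19)&(P[...,2]<.3)
k,l,st,c=cv2.connectedComponentsWithStats(r.astype(np.uint8))
for i in range(1,k):
    if st[i,4]>20: print("red",c[i],st[i,4],P[l==i].mean(0).round(4))
E
```

```text
[ 0.45526127 -0.13417724  0.32145309] [ 0.3766698  -0.74708845  0.81772157] 0.05149389975110488
{'intrinsics': array([[385.33052762,   0.        , 315.51768645],
       [  0.        , 385.33052762, 238.888836  ],
       [  0.        ,   0.        ,   1.        ]]), 'xyz': array([ 0.52707409, -0.13534358,  0.46459149]), 'orientation': array([-16.45588225,   0.11839293, -91.23037277])}
[326.58684211 208.85526316] [ 311  155   33  112 3420] [ 0.4703 -0.1413  0.2006] [ 0.428 -0.153  0.193] [ 0.507 -0.13   0.205]
[-1.     0.022  0.005]
red [275.16981132 266.79245283] 212 [ 0.6272 -0.1249  0.2737]
red [253.84057971 295.7826087 ] 69 [ 0.6102 -0.1594  0.2074]
```

View pics/w1.png

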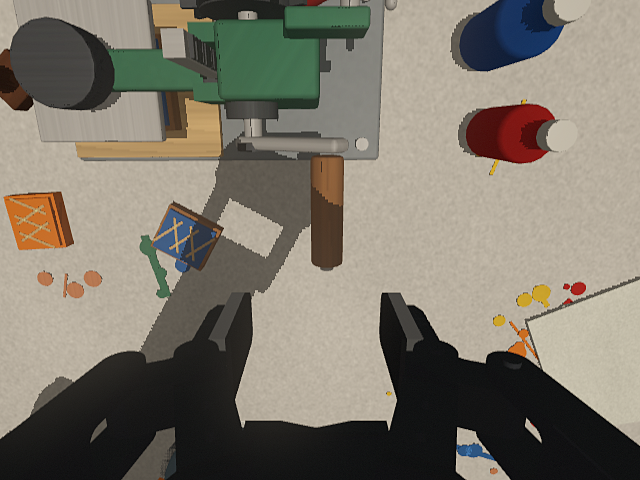

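Wrist view: the handle is clear at (327,209), with its axis at y=-0.141, top at 0.205 (centre 0.193) and x 0.428–0.507. The knob is at y≈-0.125, which is the released position, and the red pawl hasn't moved. I'll descend and grip.

>>> drive_tool(increments=[{"translation": [0.136,-0.04,0.5],"rot": [0,0,0],"jaw": -0.2},{"translation": [0,0,0.75],"rot": [0,0,0],"jaw": -0.2},{"translation": [0,0,0.75],"rot": [0,0,0],"jaw": -0.2},{"translation": [0,0,0.75],"rot": [0,0,0],"jaw": -0.2},{"translation": [0,0,0.22],"rot": [0,0,0],"jaw": -0.2},{"translation": [0,0,0],"rot": [0,0,0],"jaw": 1},{"translation": [0,0,0],"rot": [0,0,0],"jaw": 1},{"translation": [0,0,0],"rot": [0,0,0],"jaw": 1}], newtons=35)

```text
t: 5.0
position: [0.4598, -0.1422, 0.1748]
tool_rot: [-179.8, -0.1, -91.2]
wrist_force: [-0.1, 1.9, -0.4]
opening: 0.0226
```

>>> drive_tool(increments=[{"translation": [0.034,0,0.044],"rot": [0,0,0],"jaw": 1},{"translation": [0.033,0,0.046],"rot": [0,0,0],"jaw": 1},{"translation": [0,0,0],"rot": [0,0,0],"jaw": 1}])

```text
t: 5.3
position: [0.4597, -0.1456, 0.1694]
tool_rot: [-179.8, -0.1, -91.2]
wrist_force: [3.5, 3.3, 2.3]
opening: 0.0229
```

```bash
cat > look.py <<'E'
from h import *
s=manip.observe();print(s['position'],s['wrist_force'],s['opening'])
p2,d2,m2=cap("scene"); P=pts(d2,m2);hsv=cv2.cvtColor(p2,cv2.COLOR_BGR2HSV)
r=((hsv[...,0]<8)|(hsv[...,0]>172))&(hsv[...,1]>130)&(P[...,2]>.15)&(P[...,2]<.3)&(P[...,0]>.55)
k,l,st,c=cv2.connectedComponentsWithStats(r.astype(np.uint8))
for i in range(1,k):
    if st[i,4]>10: print("red",c[i],st[i,4],P[l==i].mean(0).round(4))
E
python3 look.py
```

```text
[ 0.45965649 -0.14562927  0.16942439] [3.51638847 3.28936361 2.33230951] 0.02294098193983468
red [275.16055046 266.8853211 ] 218 [ 0.6265 -0.1243  0.272 ]
red [253.72857143 295.84285714] 70 [ 0.6101 -0.1596  0.2072]
red [259.33333333 311.        ] 12 [ 0.6134 -0.1549  0.1563]
```

>>> drive_tool(increments=[{"translation": [0.031,0,0.047],"rot": [0,0,0],"jaw": 1},{"translation": [0,0,0],"rot": [0,0,0],"jaw": 1},{"translation": [0,0,0],"rot": [0,0,0],"jaw": 1}])

```text
t: 5.65
position: [0.4596, -0.1471, 0.1667]
tool_rot: [-179.8, -0.0, -91.2]
wrist_force: [5.1, 2.7, 2.8]
opening: 0.023
```

```bash
python3 look.py
```

```text
[ 0.45960452 -0.14713667  0.16673907] [5.09123252 2.66697335 2.80734906] 0.023006150045542812
red [275.1146789  266.93119266] 218 [ 0.6265 -0.1244  0.2721]
red [253.77464789 295.84507042] 71 [ 0.6102 -0.1595  0.2072]
red [259.30769231 311.07692308] 13 [ 0.6132 -0.1549  0.1558]
```

```bash
python3 - <<'E'
from h import *
p,d,m=cap("scene"); q=np.load("scene.npz")['p']
f=lambda a:cv2.resize(a[250:350,200:300],None,fx=4,fy=4,interpolation=cv2.INTER_CUBIC)
cv2.imwrite("pics/pw.png",cv2.convertScaleAbs(cv2.hconcat([f(q),f(p)]),alpha=1.8))
E
```

```text
(no output)
```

View pics/pw.png

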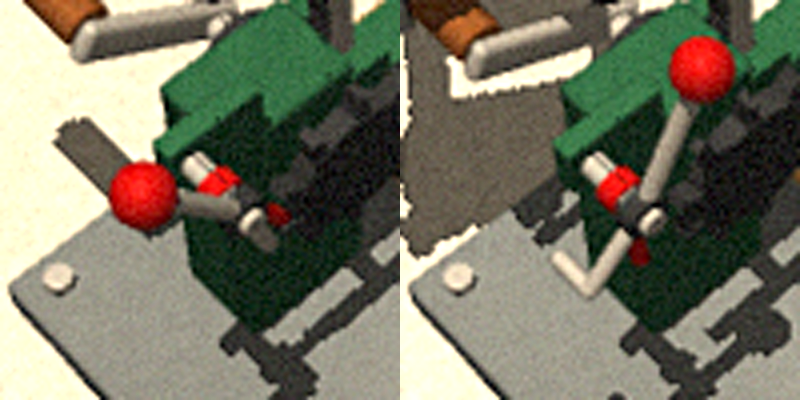

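The right crop shows the pawl tip swung out from (280,215) to (640-400,250), so it's clear of the wheel. The hand carries the load, about 3.8 N tangential. Next I'll work out the arc rows for lowering.

```bash
cat > arc.py <<'E'
import sys,numpy as np
a,st,n=float(sys.argv[1]),float(sys.argv[2]),int(sys.argv[3])
p=np.radians(a)+st*np.arange(n+1); tx=np.cumsum(np.r_[0,np.diff(1.4*np.cos(p))]).round(3); tz=np.cumsum(np.r_[0,np.diff(-1.4*np.sin(p))]).round(3)
for i in range(n): print(f"[{tx[i+1]-tx[i]:.3f},0,{tz[i+1]-tz[i]:.3f}]", f"{np.degrees(p[i+1]):.1f}")
E
python3 arc.py 31.0 0.07 15
```

```text
[-0.053,0,-0.082] 35.0
[-0.059,0,-0.078] 39.0
[-0.065,0,-0.074] 43.0
[-0.069,0,-0.070] 47.0
[-0.074,0,-0.064] 51.1
[-0.078,0,-0.059] 55.1
[-0.083,0,-0.053] 59.1
[-0.085,0,-0.047] 63.1
[-0.089,0,-0.042] 67.1
[-0.092,0,-0.035] 71.1
[-0.093,0,-0.028] 75.1
[-0.096,0,-0.022] 79.1
[-0.097,0,-0.015] 83.1
[-0.097,0,-0.008] 87.1
[-0.098,0,-0.002] 91.2
```

>>> drive_tool(increments=[{"translation": [-0.053,0,-0.082],"rot": [0,0,0],"jaw": 1},{"translation": [-0.059,0,-0.078],"rot": [0,0,0],"jaw": 1},{"translation": [-0.065,0,-0.074],"rot": [0,0,0],"jaw": 1},{"translation": [-0.069,0,-0.07],"rot": [0,0,0],"jaw": 1},{"translation": [-0.074,0,-0.064],"rot": [0,0,0],"jaw": 1},{"translation": [0,0,0],"rot": [0,0,0],"jaw": 1}])

```text
t: 6.35
position: [0.4598, -0.1314, 0.1864]
tool_rot: [-179.8, -0.2, -91.2]
wrist_force: [2.8, -0.2, 7.5]
opening: 0.0231
```

```bash
cat > st.py <<'E'
from h import *
s=manip.observe();y,z=s['position'][1]+.087,s['position'][2]-.1318
a=np.arctan2(z,-y);f=s['wrist_force']
print("t",s['t'],"phi",np.degrees(a).round(2),"winder",round(np.radians(37.9)-a,3),"r",np.hypot(y,z).round(4),"Ft",(f[1]*np.sin(a)+f[2]*np.cos(a)).round(2),"Fr",(-f[1]*np.cos(a)+f[2]*np.sin(a)).round(2),"Fx",f[0].round(2),"open",s['opening'].round(4))
E
python3 st.py
```

```text
Traceback (most recent call last):
  File "st.py", line 4, in <module>
    print("t",s['t'],"phi",np.degrees(a).round(2),"winder",round(np.radians(37.9)-a,3),"r",np.hypot(y,z).round(4),"Ft",(f[1]*np.sin(a)+f[2]*np.cos(a)).round(2),"Fr",(-f[1]*np.cos(a)+f[2]*np.sin(a)).round(2),"Fx",f[0].round(2),"open",s['opening'].round(4))
                                                                                                                                                                                                                                         ^^^^^^^^^^^^^^^^^^
AttributeError: 'float' object has no attribute 'round'
```

>>> drive_tool(increments=[{"translation": [-0.078,0,-0.059],"rot": [0,0,0],"jaw": 1},{"translation": [-0.083,0,-0.053],"rot": [0,0,0],"jaw": 1},{"translation": [-0.085,0,-0.047],"rot": [0,0,0],"jaw": 1},{"translation": [-0.089,0,-0.042],"rot": [0,0,0],"jaw": 1},{"translation": [-0.092,0,-0.035],"rot": [0,0,0],"jaw": 1},{"translation": [-0.093,0,-0.028],"rot": [0,0,0],"jaw": 1},{"translation": [-0.096,0,-0.022],"rot": [0,0,0],"jaw": 1},{"translation": [0,0,0],"rot": [0,0,0],"jaw": 1}])

```text
t: 7.15
position: [0.4604, -0.1004, 0.2019]
tool_rot: [-179.9, -0.1, -91.2]
wrist_force: [-1.3, 2.1, 16.6]
opening: 0.0231
```

```bash
sed -i "s/s\['opening'\].round(4)/round(float(s['opening']),4)/" st.py; python3 st.py; python3 - <<'E'
from h import *
P=[]
for n in("scene","side"):
    p,d,m=cap(n); W=pts(d,m); np.savez(n+"2.npz",p=p,d=d,P=W)
    hsv=cv2.cvtColor(p,cv2.COLOR_BGR2HSV)
    M=(W[...,0]>.51)&(W[...,0]<.66)&(W[...,1]>-.02)&(W[...,1]<.12)&(d>0)&(W[...,2]>.045)
    z=W[...,2][M]; h,e=np.histogram(z,bins=np.arange(.045,.2,.003)); print(n,[(round(e[i],3),h[i]) for i in range(len(h)) if h[i]>15])
    u0,v0=(255,200) if n=="scene" else (255,210)
    P.append(cv2.resize(cv2.convertScaleAbs(p[v0:v0+130,u0:u0+133],alpha=1.8),(400,390),interpolation=cv2.INTER_CUBIC))
cv2.imwrite("pics/gap.png",cv2.hconcat(P))
E
```

```text
t 7.15 phi 79.21 winder -0.721 r 0.0714 Ft 5.14 Fr 15.96 Fx -1.34 open 0.0231
scene [(np.float64(0.045), np.int64(43)), (np.float64(0.048), np.int64(58)), (np.float64(0.051), np.int64(124)), (np.float64(0.054), np.int64(55)), (np.float64(0.057), np.int64(16)), (np.float64(0.099), np.int64(28)), (np.float64(0.102), np.int64(56)), (np.float64(0.105), np.int64(217)), (np.float64(0.108), np.int64(828)), (np.float64(0.111), np.int64(386)), (np.float64(0.114), np.int64(29)), (np.float64(0.117), np.int64(17)), (np.float64(0.123), np.int64(57)), (np.float64(0.126), np.int64(180)), (np.float64(0.129), np.int64(85)), (np.float64(0.132), np.int64(27)), (np.float64(0.135), np.int64(32)), (np.float64(0.138), np.int64(23)), (np.float64(0.141), np.int64(36)), (np.float64(0.144), np.int64(28)), (np.float64(0.147), np.int64(28)), (np.float64(0.15), np.int64(32)), (np.float64(0.153), np.int64(108)), (np.float64(0.156), np.int64(420)), (np.float64(0.159), np.int64(141))]
side [(np.float64(0.045), np.int64(68)), (np.float64(0.048), np.int64(61)), (np.float64(0.051), np.int64(131)), (np.float64(0.054), np.int64(103)), (np.float64(0.057), np.int64(301)), (np.float64(0.06), np.int64(148)), (np.float64(0.093), np.int64(32)), (np.float64(0.099), np.int64(51)), (np.float64(0.102), np.int64(88)), (np.float64(0.105), np.int64(102)), (np.float64(0.108), np.int64(613)), (np.float64(0.111), np.int64(400)), (np.float64(0.114), np.int64(32)), (np.float64(0.12), np.int64(19)), (np.float64(0.126), np.int64(43)), (np.float64(0.129), np.int64(49)), (np.float64(0.132), np.int64(40)), (np.float64(0.135), np.int64(33)), (np.float64(0.138), np.int64(39)), (np.float64(0.141), np.int64(33)), (np.float64(0.144), np.int64(35)), (np.float64(0.147), np.int64(32)), (np.float64(0.15), np.int64(35)), (np.float64(0.153), np.int64(46)), (np.float64(0.156), np.int64(200)), (np.float64(0.159), np.int64(128))]
```

View pics/gap.png

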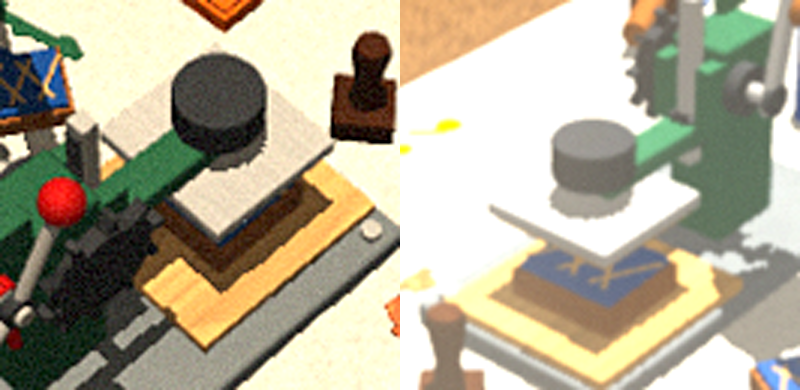

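Platen top is at z≈0.110 and weight top at 0.157, so the face is at ≈0.097 with the block top at 0.058. Allowing 3–11 mm of packing, landing is 1.4–1.8 rad away. The radial force (16 N) and the measured points put the circle centre 1.5 mm higher than I assumed, so I'll correct for that.

```bash
sed -i "s/+.087,/+.086,/; s/-.1318/-.1333/; s/37.9/36.4/" st.py; python3 st.py; python3 arc.py 78 0.07 22
```

```text
t 7.25 phi 78.05 winder -0.727 r 0.0701 Ft 5.75 Fr 15.45 Fx -2.03 open 0.0231
[-0.096,0,-0.017] 82.0
[-0.098,0,-0.010] 86.0
[-0.098,0,-0.004] 90.0
[-0.098,0,0.004] 94.0
[-0.097,0,0.010] 98.1
[-0.097,0,0.017] 102.1
[-0.095,0,0.024] 106.1
[-0.093,0,0.031] 110.1
[-0.091,0,0.036] 114.1
[-0.088,0,0.044] 118.1
[-0.084,0,0.049] 122.1
[-0.082,0,0.055] 126.1
[-0.077,0,0.060] 130.1
[-0.072,0,0.066] 134.1
[-0.068,0,0.071] 138.2
[-0.063,0,0.075] 142.2
[-0.057,0,0.079] 146.2
[-0.052,0,0.083] 150.2
[-0.046,0,0.087] 154.2
[-0.039,0,0.090] 158.2
[-0.033,0,0.092] 162.2
[-0.027,0,0.094] 166.2
```

>>> drive_tool(increments=[{"translation": [-0.096,0,-0.03],"rot": [0,0,0],"jaw": 1},{"translation": [-0.098,0,-0.023],"rot": [0,0,0],"jaw": 1},{"translation": [-0.098,0,-0.012],"rot": [0,0,0],"jaw": 1},{"translation": [-0.098,0,0.004],"rot": [0,0,0],"jaw": 1},{"translation": [-0.097,0,0.01],"rot": [0,0,0],"jaw": 1},{"translation": [-0.097,0,0.017],"rot": [0,0,0],"jaw": 1},{"translation": [-0.095,0,0.024],"rot": [0,0,0],"jaw": 1},{"translation": [0,0,0],"rot": [0,0,0],"jaw": 1}])

```text
t: 8.05
position: [0.4609, -0.0641, 0.2004]
tool_rot: [-179.9, 0.2, -91.2]
wrist_force: [3.5, 10.2, 8.6]
opening: 0.023
```

```bash
python3 st.py
```

```text
t 8.05 phi 108.11 winder -1.252 r 0.0706 Ft 7.03 Fr 11.33 Fx 3.48 open 0.023
```

>>> drive_tool(increments=[{"translation": [-0.097,0,0.021],"rot": [0,0,0],"jaw": 1},{"translation": [-0.094,0,0.028],"rot": [0,0,0],"jaw": 1},{"translation": [-0.09,0,0.039],"rot": [0,0,0],"jaw": 1},{"translation": [-0.084,0,0.049],"rot": [0,0,0],"jaw": 1},{"translation": [-0.082,0,0.055],"rot": [0,0,0],"jaw": 1},{"translation": [-0.077,0,0.06],"rot": [0,0,0],"jaw": 1},{"translation": [0,0,0],"rot": [0,0,0],"jaw": 1}])

```text
t: 8.75
position: [0.4613, -0.0381, 0.1856]
tool_rot: [-179.9, 0.2, -91.2]
wrist_force: [10.8, 7.8, -2.8]
opening: 0.0228
```

```bash
python3 st.py; python3 - <<'E'
from h import *
for n in("scene","side"):
    p,d,m=cap(n); W=pts(d,m)
    M=(W[...,0]>.51)&(W[...,0]<.66)&(W[...,1]>-.02)&(W[...,1]<.12)&(d>0)
    z=W[...,2][M]
    for a,b in((.07,.105),(.115,.15)):
        q=z[(z>a)&(z<b)];h,e=np.histogram(q,bins=np.arange(a,b,.0015));i=h.argmax();print(n,e[i-1:i+2].round(4),h[i-1:i+2])
E
```

```text
t 8.75 phi 132.45 winder -1.676 r 0.0709 Ft 7.64 Fr 3.2 Fx 10.76 open 0.0228
scene [0.088  0.0895 0.091 ] [261 424 402]
scene [0.136  0.1375 0.139 ] [ 99 205 193]
side [0.0895 0.091  0.0925] [293 414 229]
side [0.1375 0.139  0.1405] [101 155  61]
```

>>> drive_tool(increments=[{"translation": [-0.074,-0.02,0.066],"rot": [0,0,0],"jaw": 1},{"translation": [-0.07,0,0.071],"rot": [0,0,0],"jaw": 1},{"translation": [-0.063,0,0.075],"rot": [0,0,0],"jaw": 1},{"translation": [-0.057,0,0.079],"rot": [0,0,0],"jaw": 1},{"translation": [0,0,0],"rot": [0,0,0],"jaw": 1}])

```text
t: 9.35
position: [0.4615, -0.0253, 0.1701]
tool_rot: [180.0, 0.1, -91.2]
wrist_force: [7.4, 4.6, -5.7]
opening: 0.0228
```

```bash
python3 st.py; python3 arc.py 146.2 0.04 24
```

```text
t 9.35 phi 148.76 winder -1.961 r 0.071 Ft 7.29 Fr 1.01 Fx 7.43 open 0.0228
[-0.030,0,0.047] 148.5
[-0.029,0,0.048] 150.8
[-0.026,0,0.050] 153.1
[-0.024,0,0.050] 155.4
[-0.023,0,0.052] 157.7
[-0.020,0,0.052] 160.0
[-0.018,0,0.053] 162.2
[-0.016,0,0.053] 164.5
[-0.014,0,0.055] 166.8
[-0.011,0,0.055] 169.1
[-0.010,0,0.055] 171.4
[-0.007,0,0.055] 173.7
[-0.005,0,0.056] 176.0
[-0.003,0,0.056] 178.3
[-0.001,0,0.056] 180.6
[0.002,0,0.056] 182.9
[0.004,0,0.056] 185.2
[0.006,0,0.055] 187.5
[0.009,0,0.056] 189.7
[0.010,0,0.055] 192.0
[0.013,0,0.054] 194.3
[0.015,0,0.054] 196.6
[0.017,0,0.054] 198.9
[0.019,0,0.052] 201.2
```

>>> drive_tool(increments=[{"translation": [-0.03,0,0.047],"rot": [0,0,0],"jaw": 1},{"translation": [-0.029,0,0.048],"rot": [0,0,0],"jaw": 1},{"translation": [-0.026,0,0.05],"rot": [0,0,0],"jaw": 1},{"translation": [0,0,0],"rot": [0,0,0],"jaw": 1}])

```text
t: 9.75
position: [0.4616, -0.0215, 0.1629]
tool_rot: [180.0, 0.1, -91.2]
wrist_force: [8.4, 3.4, -6.4]
opening: 0.0226
```

>>> drive_tool(increments=[{"translation": [-0.024,0,0.05],"rot": [0,0,0],"jaw": 1},{"translation": [0,0,0],"rot": [0,0,0],"jaw": 1}])

```text
t: 9.95
position: [0.4616, -0.0205, 0.1605]
tool_rot: [180.0, 0.1, -91.2]
wrist_force: [7.1, 3.2, -6.9]
opening: 0.0228
```

>>> drive_tool(increments=[{"translation": [-0.023,0,0.052],"rot": [0,0,0],"jaw": 1},{"translation": [0,0,0],"rot": [0,0,0],"jaw": 1}])

```text
t: 10.15
position: [0.4617, -0.0195, 0.1578]
tool_rot: [180.0, 0.1, -91.2]
wrist_force: [7.6, 2.1, -7.4]
opening: 0.023
```

```bash
python3 st.py; python3 - <<'E'
from h import *
for n in("scene","side"):
    p,d,m=cap(n); W=pts(d,m)
    M=(W[...,0]>.51)&(W[...,0]<.66)&(W[...,1]>-.02)&(W[...,1]<.12)&(d>0)
    z=W[...,2][M]
    for a,b in((.065,.105),(.11,.15)):
        q=z[(z>a)&(z<b)];h,e=np.histogram(q,bins=np.arange(a,b,.0015));i=h.argmax();print(n,e[i-1:i+2].round(4),h[i-1:i+2])
E
```

```text
t 10.15 phi 159.75 winder -2.153 r 0.0709 Ft 7.72 Fr -0.56 Fx 7.58 open 0.023
scene [0.0785 0.08   0.0815] [265 440 368]
scene [0.1265 0.128  0.1295] [132 210 172]
side [0.08   0.0815 0.083 ] [333 436 150]
side [0.128  0.1295 0.131 ] [121 136  45]
```

>>> drive_tool(increments=[{"translation": [-0.02,0,0.052],"rot": [0,0,0],"jaw": 1},{"translation": [0,0,0],"rot": [0,0,0],"jaw": 1}])

```text
t: 10.45
position: [0.4616, -0.0186, 0.1552]
tool_rot: [180.0, 0.0, -91.2]
wrist_force: [7.3, 2.5, -7.1]
opening: 0.0229
```

>>> drive_tool(increments=[{"translation": [-0.018,0,0.053],"rot": [0,0,0],"jaw": 1},{"translation": [0,0,0],"rot": [0,0,0],"jaw": 1}])

```text
t: 10.65
position: [0.4617, -0.0178, 0.1526]
tool_rot: [180.0, 0.0, -91.2]
wrist_force: [8.1, 1.8, -7.8]
opening: 0.0224
```

>>> drive_tool(increments=[{"translation": [-0.016,0,0.053],"rot": [0,0,0],"jaw": 1},{"translation": [0,0,0],"rot": [0,0,0],"jaw": 1}])

```text
t: 10.85
position: [0.4617, -0.0171, 0.1499]
tool_rot: [180.0, 0.0, -91.2]
wrist_force: [8.2, 1.4, -6.9]
opening: 0.0229
```

>>> drive_tool(increments=[{"translation": [-0.014,0,0.055],"rot": [0,0,0],"jaw": 1},{"translation": [0,0,0],"rot": [0,0,0],"jaw": 1}])

```text
t: 11.05
position: [0.4617, -0.0165, 0.1472]
tool_rot: [180.0, -0.0, -91.2]
wrist_force: [7.5, 0.4, -7.8]
opening: 0.023
```

>>> drive_tool(increments=[{"translation": [-0.011,0,0.055],"rot": [0,0,0],"jaw": 1},{"translation": [0,0,0],"rot": [0,0,0],"jaw": 1}])

```text
t: 11.25
position: [0.4617, -0.0161, 0.1445]
tool_rot: [180.0, -0.0, -91.2]
wrist_force: [7.3, 0.9, -7.4]
opening: 0.0227
```

>>> drive_tool(increments=[{"translation": [-0.01,0,0.055],"rot": [0,0,0],"jaw": 1},{"translation": [0,0,0],"rot": [0,0,0],"jaw": 1}])

```text
t: 11.45
position: [0.4617, -0.0157, 0.1418]
tool_rot: [180.0, -0.0, -91.2]
wrist_force: [7.2, -0.8, -7.0]
opening: 0.0227
```

>>> drive_tool(increments=[{"translation": [-0.007,0,0.055],"rot": [0,0,0],"jaw": 1},{"translation": [0,0,0],"rot": [0,0,0],"jaw": 1}])

```text
t: 11.65
position: [0.4618, -0.0155, 0.1398]
tool_rot: [180.0, -0.0, -91.2]
wrist_force: [4.9, -0.1, -2.5]
opening: 0.023
```

Ft dropped from 7.2 to 2.5 N with reduced motion, so it's landing. I'll take a half step.

>>> drive_tool(increments=[{"translation": [-0.002,0,0.025],"rot": [0,0,0],"jaw": 1},{"translation": [0,0,0],"rot": [0,0,0],"jaw": 1},{"translation": [0,0,0],"rot": [0,0,0],"jaw": 1}])

```text
t: 11.95
position: [0.4619, -0.0154, 0.1393]
tool_rot: [179.9, -0.0, -91.2]
wrist_force: [1.7, -1.6, 0.0]
opening: 0.0229
```

```bash
python3 st.py; python3 - <<'E'
from h import *
for n in("scene","side"):
    p,d,m=cap(n); W=pts(d,m)
    M=(W[...,0]>.51)&(W[...,0]<.66)&(W[...,1]>-.02)&(W[...,1]<.12)&(d>0)
    z=W[...,2][M]
    for a,b in((.06,.105),(.11,.15)):
        q=z[(z>a)&(z<b)];h,e=np.histogram(q,bins=np.arange(a,b,.0015));i=h.argmax();print(n,e[i-1:i+2].round(4),h[i-1:i+2])
E
```

```text
t 11.95 phi 175.12 winder -2.421 r 0.0709 Ft -0.15 Fr -1.55 Fx 1.65 open 0.0229
scene [0.0735 0.075  0.0765] [330 417 319]
scene [0.1205 0.122  0.1235] [ 86 195 190]
side [0.0735 0.075  0.0765] [133 400 379]
side [0.122  0.1235 0.125 ] [ 68 145  94]
```

Ft is now about 0, so the block bears the full weight (face ≈0.063, about 5 mm of packing, which fits the given range). I'll let go and retreat upward.

>>> drive_tool(increments=[{"translation": [0,0,0],"rot": [0,0,0],"jaw": -0.2},{"translation": [0,0,0],"rot": [0,0,0],"jaw": -0.2},{"translation": [0,0,0],"rot": [0,0,0],"jaw": -0.2},{"translation": [0,0,-0.2],"rot": [0,0,0],"jaw": -0.2},{"translation": [0,0,-0.5],"rot": [0,0,0],"jaw": -0.2},{"translation": [0,0,-0.7],"rot": [0,0,0],"jaw": -0.2},{"translation": [0,0,-0.7],"rot": [0,0,0],"jaw": -0.2},{"translation": [0,0,-0.7],"rot": [0,0,0],"jaw": -0.2}])

```text
t: 12.85
position: [0.462, -0.015, 0.2816]
tool_rot: [-180.0, -0.0, -91.2]
wrist_force: [0.9, 0.1, 0.0]
opening: 0.0517
```

>>> drive_tool(increments=[{"translation": [0,0.5,-0.3],"rot": [0,0,0],"jaw": -0.2},{"translation": [0,0.5,0],"rot": [0,0,0],"jaw": -0.2},{"translation": [0,0,0],"rot": [0,0,0],"jaw": -0.2},{"translation": [0,0,0],"rot": [0,0,0],"jaw": -0.2}])

```text
t: 13.25
position: [0.4122, -0.014, 0.2951]
tool_rot: [-179.9, -0.0, -91.2]
wrist_force: [-0.1, 0.0, 0.6]
opening: 0.0514
```

```bash
python3 look.py; python3 - <<'E'
from h import *
L=[]
for n in("scene","side"):
    p,d,m=cap(n); W=pts(d,m)
    M=(W[...,0]>.51)&(W[...,0]<.66)&(W[...,1]>-.02)&(W[...,1]<.12)&(d>0)
    z=W[...,2][M]
    for a,b in((.06,.105),(.11,.15)):
        q=z[(z>a)&(z<b)];h,e=np.histogram(q,bins=np.arange(a,b,.0015));i=h.argmax();print(n,e[i-1:i+2].round(4),h[i-1:i+2])
    L.append(cv2.convertScaleAbs(p[150:430,120:400] if n=="scene" else p[120:400,220:500],alpha=1.6))
cv2.imwrite("pics/end.png",cv2.resize(cv2.hconcat(L),None,fx=1.4,fy=1.4))
E
```

```text
[ 0.41221495 -0.01404718  0.29514801] [-0.14703155  0.02308937  0.62416177] 0.051441015012159225
red [275.11926606 266.9266055 ] 218 [ 0.6265 -0.1244  0.272 ]
red [253.75362319 295.85507246] 69 [ 0.6104 -0.1597  0.2076]
red [259.07142857 310.92857143] 14 [ 0.6132 -0.1553  0.1569]
scene [0.0735 0.075  0.0765] [304 427 342]
scene [0.122  0.1235 0.125 ] [167 205 111]
side [0.0735 0.075  0.0765] [149 382 362]
side [0.122  0.1235 0.125 ] [ 71 138  97]
```

View pics/end.png

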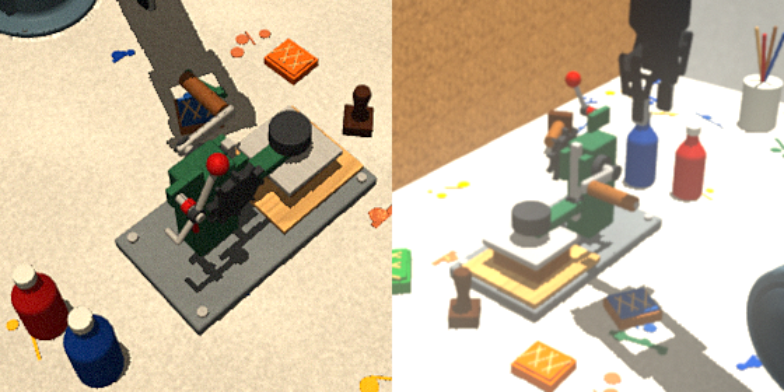

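The platen rests on the block, the lever is left, the bottles and stamp stand undisturbed, and the gripper is clear. The platen height is unchanged since release, so I'll hand in.

```bash
python3 -c "
from station import manip
print(manip.job_done())"
```

```text
the job is handed in; nothing more can be done
None
```

The platen is down on the inked block, and I handed the job in at about 13.5 s of the 62 s allowed. `job_done` gives no verdict, so this rests on my own checks.

- **Lever:** I pushed it left until it hit the stop, at about 36 N. The knob then measured y ≈ -0.125, its released position, and it stayed there.
- **Pawl:** I gripped the handle and wound forward about 0.12 rad. A close crop showed the pawl tip swung clear of the ratchet, and it was still clear in the last images.
- **Lowering:** I let the crank back at about 0.7 rad/s, then in 0.04 rad steps near the end. The load at the handle was 4–8 N and fell to about 0 at roughly -2.42 rad, so the block had taken the full weight. I then opened the fingers and withdrew.

In the last images the platen height had not changed since release (top at about 0.075 m). The wrist force was about zero, and the stamp and both bottles stood as before.

- **Circle centre:** my first estimate was 1.5 mm too low, giving up to about 16 N of sideways force on the handle until I corrected it.
- **Along the shaft:** up to about 11 N on the handle while lowering, gone by landing.
- **Block:** the platen covers it, so I could not measure that it had not moved; I saw no sign that it had.

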